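# Used injector pen through the sprung flap of the sharps drop box

### The job

The yellow injector pen in the stand has been used: dispose of it in the square sharps drop box (not the round bin) by pushing it, orange tip first, through the self-closing flap of the sloping top, so that the pen itself (not the gripper) opens the flap. Push it right through until it is inside the box and the flap has sprung shut behind it. Leave the green spare pen in its stand and do not disturb the things around.

Things in the scene. Friction and masses are not known exactly. Their poses are not given: they have to be found in the camera images.
- used_pen_mid (a point): Centre of the used injector pen: rigid, yellow, 25 (x) x 42 (y) x 120 mm (z, upright at the start), about 80 g. The lowest 15 mm is the orange tip; the top 15 mm is a flat blue end. It stands in a stand pocket 38 mm deep with 2 mm of play all round, its foot 7 mm above the desk; lift it straight up. Grasp it across the 42 mm width, in its upper part.
- spare_pen_mid (a point): Centre of the spare pen: same shape as the used one but with a green body; it stands in the other pocket and stays there.
- stand: White two-pocket stand, 60 (x) x 205 (y) x 45 mm, fixed to the desk; origin at the centre of its underside. The pockets lie at y = +57.5 and -57.5 mm; which pen stands in which varies.
- dropbox: Yellow sharps drop box with red sloping top, fixed to the desk: 200 (x) x 150 (y) x 242 mm, hollow; origin at the centre of its underside, front to -x. The front wall is 150 mm high; from it the top slopes up to the back at 30 degrees from horizontal over 160 mm of x, then is level, with a black carry handle 22 mm higher.
- port (a point): Centre of the mouth of the port in the slope, at (-30, 0, 190) mm in the drop box frame, axes as the drop box. 80 mm across (y), 40 mm along the slope, with a black rim 4 mm high. The way in is square to the slope: (0.5, 0, -0.866) in the drop box frame, forward and down. Walls 30 mm deep guide at both sides and the lower edge; the box floor is about 210 mm from the mouth this way.
- flap (a joint): Angle (rad) of the steel flap that closes the port: 0 shut, grows as it swings inward, at most 1.5; a pen in the port holds it at about 1.2. It is sprung: about 3 N to push it open at its middle, 3 N sideways on a pen, which it presses against the port's lower wall so that a pen let go part-way stays stuck.
- flap_hinge (a point): Middle of the flap's hinge line, at the upper (rear) edge of the port, 4 mm below the face. The flap is 38 mm long from here, so its free edge reaches about 40 mm below the mouth when open: it springs shut only once the pen's blue end is deeper than that and whatever pushed it is out again.
- strips: White test strip bottle with black cap, 50 mm across, 133 mm high, a bystander; origin at the centre of its underside.
- lancets: Small gilt-edged box with teal top, 66 x 70 x 46 mm, a bystander; origin at the centre of its underside.

How it is judged:
By the outcome, as a careful person would: the job done as asked, in the order asked, and still so for the second after the job is handed in, with the robot touching nothing.
It also fails if it takes over 48 s, if anything falls off the work surface, if the arm or the gripper's body presses on something with over 40 N, if the wrist force passes 120 N, or if a joint passes its speed limit or range.

### The arm

A 6-joint arm with a two-finger parallel gripper is mounted at the origin on a cart in front of the work surface, level with it; the furniture and walls round the work are solid. World frame = base frame: x ahead of the robot, y to its left, z up, the work surface at z = 0. Lengths are in mm, angles in degrees, forces in N, time in s.
With the tool pointing down it reaches from about 350 to 850 mm from the base axis. Payload 8.1 kg.
Tool frame: the origin (TCP) lies midway between the tips of the shut fingers; the grasp point (between the pads) lies 19 mm behind it (r.pinch_z is the distance from the TCP to the grasp point, in mm); z points along the fingers, y is the line along which they close (so a half turn about z gives the same grasp; the last joint's range is limited). The gripper opens to 85 mm and grips with 20 to 120 N. Pads are 22 mm wide; open, the fingers measure 114 mm over their backs; the gripper's body (76 mm by 85 mm) begins 54 mm behind the grasp point. The pads swing forward as they close: fully open they stand 13 mm farther back than shut.
Start: joints at [-77.544, 7.471, 85.268, -0, 87.261, -4.893], TCP at [178.937, -572.701, 231.292] pointing down, gripper open.
Joint ranges: [-169.43, 169.43], [-51.17, 129.36], [1.28, 143.12], [-76.62, 256.62], [0, 156.53], [-152.29, 152.29]. Speed limits (degrees/s): [136.94, 136.94, 159.86, 180, 180, 180].

### API

Orientations are given as [roll, pitch, yaw] about the fixed x, y, z axes, in that order (R = Rz(yaw) Ry(pitch) Rx(roll)).
In Python, from bench import sensors, optics, job, r gives the robot as it stands.
- The arm moves only by the tool play_rows, never from a script. Its argument "motion" is a list that holds one entry, the list of rows, each a list of 6 numbers: the shift along the tool's x, y, z in cm, then the turn, a rotation vector about the tool's x, y, z in degrees. In form: [[[x, y, z, ax, ay, az], ...]]. A call has 1 to 5 rows; each row is the pose to reach, as a shift and turn from the pose commanded when the call began, along the tool's axes at that moment; what a row does not reach only later rows make up. A row lasts 1/10 s, in which the tool goes at most 50 mm and 8.59 degrees, less where a joint would pass 70% of its speed; a pose out of reach is approached as far as the arm can. A call with a gripper value outside its range is refused whole. "jaw" is the opening, from 0 (shut) to 1 (fully open), set as the call begins (left out, the last holds). The fingers move at their own pace and stop on an object; "squeeze" is the grip in N (left out, the last holds). Time passes only in rows, so rows that repeat a pose let the fingers close. It gives the time, the measured TCP pose, the force, the opening and the grip force at its end, in the units of the state.
- sensors.sense(): the state, without advancing time (a new reading comes with each control period).
- optics.snapshot(name): name is "side" or "top"; returns a dict with "pixels" (420x560x3 uint8, red, green, blue), "mtx" (3x3 intrinsics, pixels), "R" (3x3) and "t" (3): a world point X has camera coordinates R X + t. Camera axes: x right, y down, z forward; pixel columns grow to the right and rows downward; lengths in mm; the calibration is good to about 2 mm. A picture is of the moment at which its call begins. There is no depth.
- job.hand_in(): hands the job in; it is judged then, once.
The state is a dict: "time": time; "joint_pos": joint angles; "qd": joint speeds; "joint_efforts": joint torques, N m; "tool_pos": TCP position; "tcp_rot": TCP orientation; "ft_force": force on the tool from outside, world axes, zero at the start; "wrist_torque": the same for the moment, N m; "finger_gap": finger opening in mm; "grip_force": force on a finger pad.
Only numpy, scipy, OpenCV 4.12 (cv2) and the standard library are available. Lean on these libraries where they do the work, as an engineer would, in place of code of your own. Each camera call takes 0.05 s, during which the arm holds its last target. There are 200 camera calls.

## Working session

There is one attempt and no reset: what is moved stays moved. The work goes in short steps, Python scripts to look and compute and a tool call to move; the robot and the scene stay as the last step left them, time stands still between calls to the robot, and variables do not carry over. Pictures are saved under pics/ and viewed, at most 10 in all, crops included, and the job is handed in when it is done.

Besides the shell and the picture viewer there is one more tool, called as name(argument=value, ...), one argument or row to a line, values as JSON. play_rows: Moves the arm, as the interface text tells. Its arguments: {"type":"object","properties":{"motion":{"type":"array","items":{"type":"array","items":{"type":"array","items":{"type":"number"}}}},"jaw":{"type":"number"},"squeeze":{"type":"number"}},"required":["motion"]}

```bash
ls; mkdir -p pics; python3 - <<'E'
from bench import sensors, optics, job, r
import cv2
for n in ("side","top"):
    s=optics.snapshot(n); cv2.imwrite(f"pics/{n}0.png",s["pixels"][:,:,::-1]); print(n,s["mtx"].tolist(),s["R"].tolist(),s["t"].tolist())
print(sensors.sense(), r.pinch_z)
E
```

```text
pics
side [[455.1129699837163, 0.0, 275.0004701164127], [0.0, 455.1129699837163, 208.44308827200564], [0.0, 0.0, 1.0]] [[0.9949451052511457, 0.09993321826425879, -0.009878735958359298], [0.06972202901759866, -0.7582398942379919, -0.6482369176895345], [-0.07227085309069001, 0.6442713827831461, -0.7613746181218791]] [-493.79445956698225, -54.75782240558717, 1451.5370284910969]
top [[443.11494944589714, 0.0, 282.4224740764994], [0.0, 443.11494944589714, 212.71652723385438], [0.0, 0.0, 1.0]] [[-0.027059177898166763, -0.9996077621175112, 0.007219612586299592], [-0.9947086545565865, 0.026209106324998763, -0.09933667648894719], [0.09910849328740808, -0.009869379923064922, -0.9950276890108302]] [-114.60478101866792, 507.8669778450357, 1037.0932898585909]
{'time': 0.1, 'joint_pos': array([-7.75416637e+01,  7.51243694e+00,  8.53252205e+01, -1.30812479e-03,
        8.72609585e+01, -4.89329056e+00]), 'qd': array([ 0.04295914, -0.07351105, -0.17514673,  0.04482288,  0.05937973,
        0.01014179]), 'joint_efforts': array([ 1.83285156e-03, -5.70952106e+01, -5.01940048e+01, -1.60853865e-04,
        8.18972709e-03,  6.58639624e-05]), 'tool_pos': array([ 178.84171396, -572.19249455,  230.31116284]), 'tcp_rot': array([-1.79901632e+02, -7.11020536e-03,  1.73516844e+01]), 'ft_force': array([-0.07356528,  0.4228059 ,  0.17188844]), 'wrist_torque': array([0.02249974, 0.01969676, 0.00744623]), 'grip_force': 0.0, 'finger_gap': 85.30518417163681} 18.700000000000003
```

View pics/side0.png

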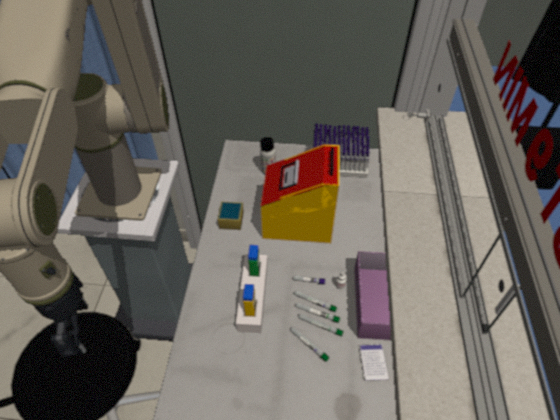

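View pics/top0.png

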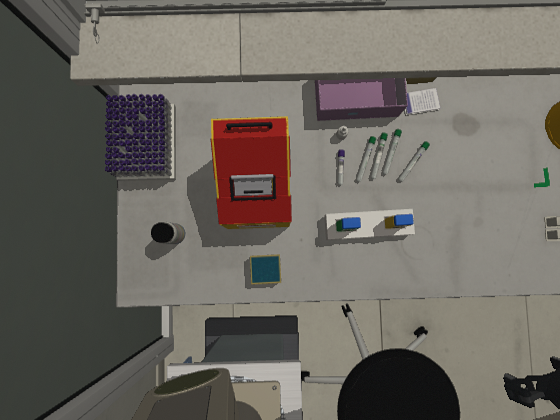

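The side view shows the yellow pen at about (249,300), the green one at (254,260) and the port at (290,175). In the top view the yellow pen is at (403,220), the green one at (348,224) and the port at (253,187). I'll enlarge crops next.

```bash
python3 - <<'E'
import cv2
t=cv2.imread("pics/top0.png");s=cv2.imread("pics/side0.png")
# top crop x200-425,y110-245 scale 3.5 ; side crop x220-350,y140-330 scale 3
cv2.imwrite("pics/tc.png",cv2.resize(t[105:245,205:425],None,fx=3.6,fy=3.6,interpolation=cv2.INTER_CUBIC))
cv2.imwrite("pics/sc.png",cv2.resize(s[135:335,220:360],None,fx=3,fy=3,interpolation=cv2.INTER_CUBIC))
E
```

```text
(no output)
```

View pics/tc.png

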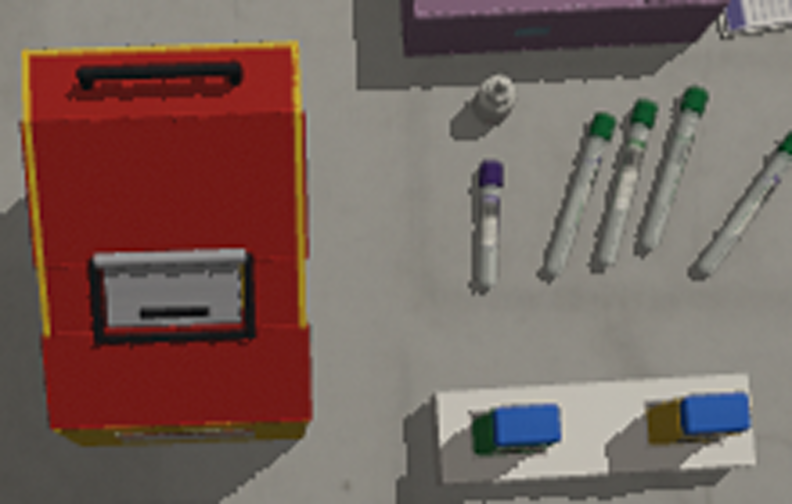

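View pics/sc.png

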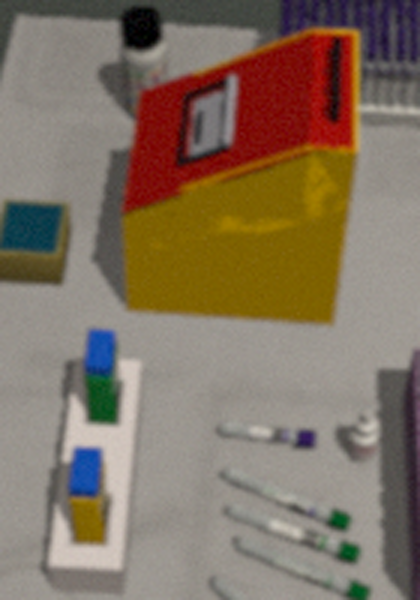

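```bash
cat > fit.py <<'E'
from bench import optics
import numpy as np
from scipy.optimize import least_squares
C={n:optics.snapshot(n) for n in("top","side")}
cv={"top":lambda p:((np.array(p)+.5)/3.6-.5+[205,105]),"side":lambda p:((np.array(p)+.5)/3-.5+[220,135])}
def proj(n,X):
    c=C[n];q=c["mtx"]@(c["R"]@X+c["t"]);return q[:2]/q[2]
def fit(obs,x0):
    def f(p):
        a=np.radians(p[2]);R=np.array([[np.cos(a),-np.sin(a),0],[np.sin(a),np.cos(a),0],[0,0,1]])
        return np.concatenate([proj(n,R@np.array(X,float)+[p[0],p[1],0])-cv[n](u) for n,X,u in obs])
    s=least_squares(f,x0,loss="soft_l1");return s.x,np.round(f(s.x).reshape(-1,2),1).tolist()
def pen(c,side):
    return [("top",(a,b,127),u) for (a,b),u in zip([(12.5,21),(12.5,-21),(-12.5,-21),(-12.5,21)],c)]+[("side",X,u) for X,u in side]
box=[("top",(-100,75,150),(50,432)),("top",(-100,-75,150),(312,422)),("top",(100,75,242),(22,50)),("top",(100,-75,242),(298,42)),
("top",(60,75,242),(22,122)),("top",(60,-75,242),(304,113)),("side",(-100,-75,150),(126,211)),("side",(100,-75,242),(358,150)),
("side",(-100,-75,0),(128,309)),("side",(100,-75,0),(332,322)),("side",(-100,75,150),(141,95)),("side",(100,75,242),(358,32))]
print("box",*fit(box,[600,0,0]))
st=[("top",X,u) for X,u in zip([(30,102.5,45),(30,-102.5,45),(-30,-102.5,45),(-30,102.5,45)],[(436,393),(749,375),(755,465),(444,484)])]
print("stand",*fit(st,[500,-300,0]))
print("yel",*fit(pen([(682,397),(746,393),(749,430),(685,434)],[((-12.5,-21,45),(76,540)),((12.5,-21,45),(104,542))]),[500,-350,0]))
print("grn",*fit(pen([(495,407),(558,403),(560,442),(497,445)],[((-12.5,-21,45),(90,418)),((12.5,-21,45),(117,422))]),[500,-250,0]))
# port
po=[]
s,c=np.sin(np.pi/6),np.cos(np.pi/6)
for l,w,u in[(24,44,(90,256)),(24,-44,(254,249)),(-24,-44,(255,336)),(-24,44,(97,345))]:
    po.append(("top",(-30+l*c-2*s*0,w,190+l*s),u))
print("port",*fit(po,[600,0,0]))
E
python3 fit.py
```

```text
box [571.79176367 -67.27060921   0.60202681] [[0.9, -0.2], [-0.9, -0.1], [-0.1, -0.0], [0.2, -0.4], [0.3, 0.1], [-0.7, -0.1], [-1.5, -0.5], [0.1, 0.5], [-0.4, 0.6], [0.6, 0.9], [-0.7, -1.1], [0.0, -0.6]]
stand [ 470.9906176  -333.73963549    1.86446623] [[0.2, -0.1], [-0.2, -0.2], [0.4, 0.2], [-0.3, 0.1]]
yel [ 473.37770514 -389.75568646    2.96215061] [[-0.6, -0.6], [0.8, -1.0], [1.2, 0.1], [-0.3, 0.5], [-0.8, -0.4], [0.0, -0.6]]
grn [ 469.77951876 -275.30727922    1.9616824 ] [[-1.1, -0.6], [0.7, -0.6], [1.0, 0.0], [-0.8, 0.4], [-0.7, 0.4], [-0.2, -0.4]]
port [572.33891949 -67.50968595   0.79242797] [[0.8, 1.0], [-1.1, 1.3], [-0.5, -0.9], [0.7, -1.7]]
```

```bash
cat > go.py <<'E'
import sys
import numpy as np
from bench import sensors
from scipy.spatial.transform import Rotation as Ro
def delta(p,rpy):
    s=sensors.sense();R=Ro.from_euler("xyz",s["tcp_rot"],degrees=True);T=Ro.from_euler("xyz",rpy,degrees=True)
    print("t %.1f"%s["time"],"pos",s["tool_pos"].round(1),"rpy",s["tcp_rot"].round(1),"q",s["joint_pos"].round(0),"F",s["ft_force"].round(1))
    print("delta",(R.inv().apply(np.array(p)-s["tool_pos"])/10).round(2),(R.inv()*T).as_rotvec(degrees=True).round(2))
if __name__=="__main__":
    a=[float(v) for v in sys.argv[1:]];delta(a[:3],a[3:])
E
python3 go.py 473 -390.5 170 180 0 2
```

```text
t 0.2 pos [ 178.9 -572.4  230.6] rpy [-179.9   -0.    17.3] q [-78.   8.  85.   0.  87.  -5.] F [-0.8  0.6  0.6]
delta [33.5  -8.58  6.08] [-0.07  0.   15.35]
```

play_rows(
  motion=[
    [[4,-1,0,0,0,2],[8,-2,0.5,0,0,5],[12,-3,1,0,0,8],[16,-4,2,0,0,11],[20,-5.1,3,0,0,13]],
  ],
  jaw=1,
  squeeze=50,
)

```text
time: 0.7
tool_pos: [355.9, -463.5, 201.1]
tcp_rot: [180.0, -0.0, 4.2]
ft_force: [0.5, -1.3, 0.1]
finger_gap: 85.6
grip_force: 0.0
```

```bash
python3 go.py 473 -390.5 170 180 0 2
```

```text
t 0.7 pos [ 355.9 -463.5  201.1] rpy [180.   -0.    4.2] q [-58.   6.  90.   0.  84.  28.] F [ 0.5 -1.3  0.1]
delta [12.22 -6.42  3.11] [ 0.02 -0.01  2.21]
```

play_rows(
  motion=[
    [[4,-2,1,0,0,1],[8,-4.2,2,0,0,2.2],[12.2,-6.4,3.1,0,0,2.2],[12.2,-6.4,3.1,0,0,2.2],[12.2,-6.4,3.1,0,0,2.2]],
  ],
)

```text
time: 1.2
tool_pos: [472.0, -390.1, 169.5]
tcp_rot: [-179.9, 0.1, 2.3]
ft_force: [0.3, -0.2, 0.0]
finger_gap: 85.8
grip_force: 0.0
```

```bash
python3 go.py 473 -390.5 90 180 0 2; python3 - <<'E'
from bench import optics
import cv2
t=optics.snapshot("top")["pixels"];s=optics.snapshot("side")["pixels"]
import numpy as np
a=cv2.resize(t[160:280,340:460],(400,400),interpolation=2);b=cv2.resize(s[210:330,190:310],(400,400),interpolation=2)
cv2.imwrite("pics/a1.png",np.hstack([a,b])[:,:,::-1])
E
```

```text
t 1.2 pos [ 472.  -390.1  169.5] rpy [-1.799e+02  1.000e-01  2.300e+00] q [-44.  11.  87.  -0.  81.  43.] F [ 0.3 -0.2  0. ]
delta [0.11 0.05 7.94] [-0.05  0.07  0.3 ]
```

View pics/a1.png

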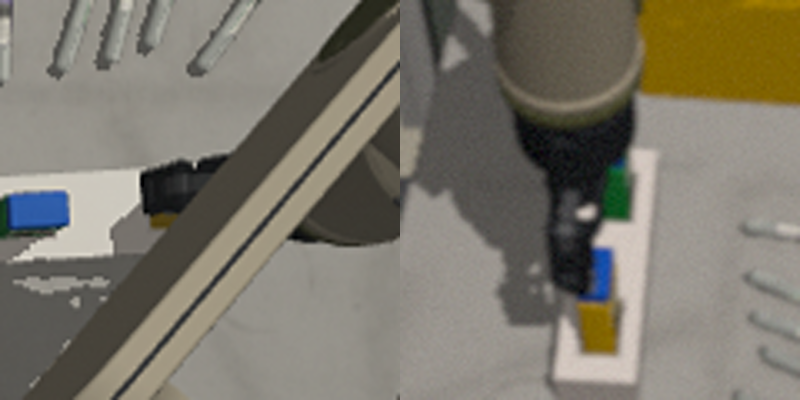

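The open gripper sits above the yellow pen. In the left half (top view) a finger shows near (170,190); in the right half (side view) a finger shows near (572,240), just above the pen's blue end at (598,270). I'll descend.

play_rows(
  motion=[
    [[0.1,0,2,0,0,0],[0.1,0,4,0,0,0],[0.1,0,6,0,0,0],[0.1,0,7.5,0,0,0],[0.1,0,8,0,0,0]],
  ],
)

```text
time: 1.8
tool_pos: [470.8, -391.4, 88.5]
tcp_rot: [-179.9, 0.1, 2.1]
ft_force: [0.5, 0.6, 0.4]
finger_gap: 85.5
grip_force: 0.0
```

play_rows(
  motion=[
    [[0,0,0,0,0,0],[0,0,0,0,0,0],[0,0,0,0,0,0],[0,0,0,0,0,0],[0,0,0,0,0,0]],
  ],
  jaw=0,
  squeeze=40,
)

```text
time: 2.3
tool_pos: [473.2, -391.8, 91.9]
tcp_rot: [179.9, -0.1, 2.2]
ft_force: [-0.6, 2.4, 6.5]
finger_gap: 41.8
grip_force: 40.5
```

play_rows(
  motion=[
    [[0,0,0,0,0,0],[0,0,0,0,0,0],[0,0,0,0,0,0],[0,0,0,0,0,0],[0,0,0,0,0,0]],
  ],
)

```text
time: 2.8
tool_pos: [473.2, -391.8, 91.9]
tcp_rot: [179.9, -0.1, 2.2]
ft_force: [-0.0, 0.9, 6.2]
finger_gap: 41.4
grip_force: 40.5
```

play_rows(
  motion=[
    [[0,0,-1,0,0,0],[0,0,-2.5,0,0,0],[0,0,-4.5,0,0,0],[0,0,-7,0,0,0],[0,0,-10,0,0,0]],
  ],
)

```text
time: 3.3
tool_pos: [472.0, -390.9, 191.5]
tcp_rot: [-180.0, 0.0, 2.2]
ft_force: [0.2, -0.2, 0.4]
finger_gap: 40.9
grip_force: 40.7
```

play_rows(
  motion=[
    [[0,0,-3,0,0,0],[0,0,-6,0,0,0],[0,0,-9,0,0,0],[0,0,-11,0,0,0],[0,0,-12,0,0,0]],
  ],
)

```text
time: 3.8
tool_pos: [473.1, -391.9, 314.6]
tcp_rot: [179.8, -0.2, 2.2]
ft_force: [-0.6, 0.3, 0.1]
finger_gap: 41.4
grip_force: 40.7
```

```bash
python3 go.py 477 -67.7 300 180 -30 0.7;python3 go.py 477 -230 310 180 0 0.7
```

```text
t 3.8 pos [ 473.1 -391.9  314.6] rpy [179.8  -0.2   2.2] q [-44.   8.  76.  -0.  96.  43.] F [-0.6  0.3  0.1]
delta [  1.61 -32.38   1.34] [-0.17 29.79  1.47]
t 3.8 pos [ 473.1 -391.9  314.6] rpy [179.8  -0.2   2.2] q [-44.   8.  76.  -0.  96.  43.] F [-0.6  0.3  0.1]
delta [  1.   -16.16   0.4 ] [ 0.21 -0.2   1.45]
```

play_rows(
  motion=[
    [[0.2,-3,0,0,0,0.5],[0.4,-6.5,0,0,3,1],[0.6,-10,0,0,7,1.5],[0.8,-13,0,0,11,1.5],[1,-16.2,0,0,15,1.5]],
  ],
)

```text
time: 4.3
tool_pos: [476.2, -227.7, 310.2]
tcp_rot: [-179.8, -15.1, 0.6]
ft_force: [-0.6, 0.3, 0.8]
finger_gap: 41.2
grip_force: 40.8
```

```bash
python3 go.py 477 -67.7 297 180 -30 0.7
```

```text
t 4.3 pos [ 476.2 -227.7  310.2] rpy [-179.8  -15.1    0.6] q [-38. -18. 102.  10.  84.  52.] F [-0.6  0.3  0.8]
delta [ -0.1  -15.99   1.4 ] [-0.18 14.86 -0.12]
```

play_rows(
  motion=[
    [[0,-4,0,0,4,0],[0,-8,0,0,8,0],[0,-12,0.3,0,12,0],[0,-15,0.7,0,15,0],[0,-16,1.0,0,15,0]],
  ],
)

```text
time: 4.8
tool_pos: [475.9, -66.4, 300.0]
tcp_rot: [-179.7, -30.1, 0.6]
ft_force: [0.5, -0.4, -1.1]
finger_gap: 40.8
grip_force: 40.8
```

play_rows(
  motion=[
    [[0,0,0,0,0,0],[0,0,0,0,0,0]],
  ],
)

```text
time: 5.0
tool_pos: [477.0, -69.0, 301.4]
tcp_rot: [-179.8, -30.0, 0.6]
ft_force: [0.4, -0.9, 0.0]
finger_gap: 41.2
grip_force: 40.8
```

```bash
python3 go.py 476.9 -67.7 296.8 180 -30 0.7; python3 - <<'E'
from bench import optics
import cv2, numpy as np
t=optics.snapshot("top")["pixels"];s=optics.snapshot("side")["pixels"]
a=cv2.resize(t[110:250,180:320],(400,400),interpolation=2);b=cv2.resize(s[130:250,240:360],(400,400),interpolation=2)
cv2.imwrite("pics/a2.png",np.hstack([a,b])[:,:,::-1])
E
```

```text
t 5.0 pos [477.  -69.  301.4] rpy [-179.8  -30.     0.6] q [-23. -44. 124.  13.  73.  65.] F [ 0.4 -0.9  0. ]
delta [-0.24 -0.13  0.4 ] [-0.15  0.   -0.07]
```

View pics/a2.png

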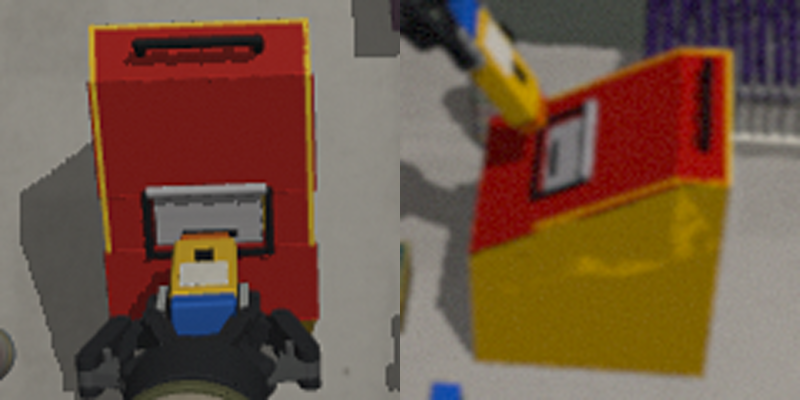

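The top view shows the pen tilted over the port, orange tip edge at about (182–238,234) in the crop, with the port rim at (145–272,185–258). I'll check this against the model projection.

```bash
cat > chk.py <<'E'
from bench import optics,sensors
import numpy as np
from scipy.spatial.transform import Rotation as Ro
s=sensors.sense();R=Ro.from_euler("xyz",s["tcp_rot"],degrees=True);c=optics.snapshot("top")
def pr(X,n=c):
    q=c["mtx"]@(c["R"]@X+c["t"]);u=q[:2]/q[2];return ((u-[180,110]+.5)*400/140-.5).round(0)
for X in[(12.5,21,84.5),(12.5,-21,84.5),(-12.5,21,-35.5),(-12.5,-21,-35.5),(12.5,21,-35.5),(12.5,-21,-35.5)]: print(X,pr(s["tool_pos"]+R.apply(X)))
a=np.radians(.65);B=np.array([[np.cos(a),-np.sin(a),0],[np.sin(a),np.cos(a),0],[0,0,1]])
for l in(24,-24):
  for w in(44,-44): print("rim",l,w,pr(B@np.array([-30+l*.866-2,w,190+l*.5+3.5])+[572,-67.4,0]))
print(s["tool_pos"],s["tcp_rot"])
E
python3 chk.py
```

```text
(12.5, 21, 84.5) [238. 227.]
(12.5, -21, 84.5) [176. 230.]
(-12.5, 21, -35.5) [238. 339.]
(-12.5, -21, -35.5) [168. 341.]
(12.5, 21, -35.5) [236. 301.]
(12.5, -21, -35.5) [165. 304.]
rim 24 44 [144. 194.]
rim 24 -44 [270. 189.]
rim -24 44 [150. 257.]
rim -24 -44 [272. 253.]
[477.19017292 -69.72353596 301.46451595] [-179.79454403  -29.98250921    0.52803182]
```

play_rows(
  motion=[
    [[-0.1,-0.1,0.4,0,0,0],[-0.2,-0.2,1.2,0,0,0],[-0.2,-0.2,2,0,0,0],[-0.2,-0.2,2.6,0,0,0],[-0.2,-0.2,2.6,0,0,0]],
  ],
)

```text
time: 5.65
tool_pos: [488.1, -66.5, 275.8]
tcp_rot: [-179.7, -29.9, 0.5]
ft_force: [0.5, 0.5, -1.2]
finger_gap: 41.1
grip_force: 40.8
```

play_rows(
  motion=[
    [[0,0,0,0,0,0],[0,0,0,0,0,0]],
  ],
)

```text
time: 5.85
tool_pos: [488.4, -66.8, 278.0]
tcp_rot: [-179.8, -30.0, 0.6]
ft_force: [-0.3, 0.2, 0.4]
finger_gap: 41.2
grip_force: 40.8
```

```bash
python3 go.py 476.9 -67.7 296.8 180 -30 0.7; python3 - <<'E'
from bench import optics
import cv2, numpy as np
t=optics.snapshot("top")["pixels"];s=optics.snapshot("side")["pixels"]
a=cv2.resize(t[165:235,220:290],(400,400),interpolation=2);b=cv2.resize(s[140:210,265:335],(400,400),interpolation=2)
cv2.imwrite("pics/a3.png",np.hstack([a,b])[:,:,::-1])
E
sed -i 's/\[180,110\]+.5)\*400\/140/[220,165]+.5)*400\/70/' chk.py; python3 chk.py
```

```text
t 5.8 pos [488.4 -66.8 278. ] rpy [-179.8  -30.     0.6] q [-22. -42. 126.  12.  69.  66.] F [-0.3  0.2  0.4]
delta [-0.06  0.07 -2.2 ] [-0.15 -0.02 -0.12]
(12.5, 21, 84.5) [242. 119.]
(12.5, -21, 84.5) [121. 123.]
(-12.5, 21, -35.5) [240. 333.]
(-12.5, -21, -35.5) [104. 338.]
(12.5, 21, -35.5) [236. 259.]
(12.5, -21, -35.5) [ 99. 264.]
rim 24 44 [60. 74.]
rim 24 -44 [311.  65.]
rim -24 44 [ 71. 200.]
rim -24 -44 [316. 191.]
[488.42991068 -66.80243809 278.17554294] [-179.7928498   -30.03725591    0.56550836]
```

View pics/a3.png

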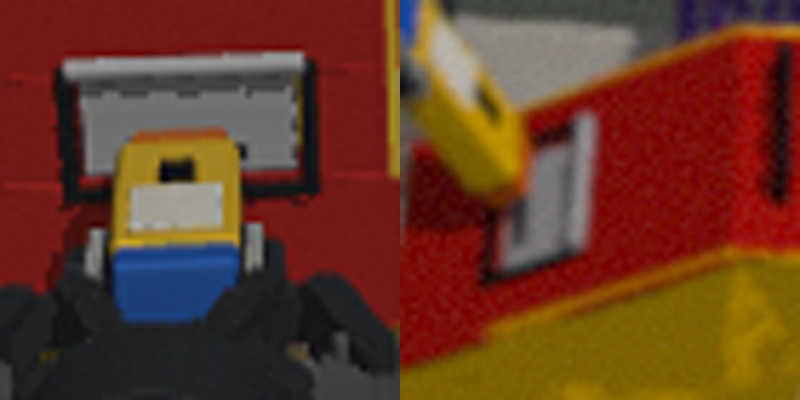

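The pen tip (orange edge at about (130–225,131) in the left half) lies between the port's side rims (60–315) and just above its lower rim (about 195), matching the projection to within rounding of the edges. I'll push in.

play_rows(
  motion=[
    [[0,0,0.8,0,0,0],[0,0,1.6,0,0,0],[0,0,2.4,0,0,0],[0,0,3.2,0,0,0],[0,0,4,0,0,0]],
  ],
)

```text
time: 6.5
tool_pos: [508.5, -66.4, 242.3]
tcp_rot: [-179.8, -30.0, 0.6]
ft_force: [-4.3, -0.3, 2.9]
finger_gap: 41.0
grip_force: 41.3
```

```bash
python3 go.py 535.4 -67.7 195.6 180 -30 0.7
```

```text
t 6.5 pos [508.5 -66.4 242.3] rpy [-179.8  -30.     0.6] q [-21. -37. 127.  12.  63.  66.] F [-4.3 -0.3  2.9]
delta [-0.    0.18  5.39] [-0.15  0.04 -0.12]
```

play_rows(
  motion=[
    [[0,0,1.2,0,0,0],[0,0,2.4,0,0,0],[0,0,3.6,0,0,0],[0,0,4.6,0,0,0],[0,0,5.3,0,0,0]],
  ],
)

```text
time: 7.0
tool_pos: [534.5, -65.6, 194.9]
tcp_rot: [-179.7, -29.9, 0.5]
ft_force: [-3.3, -0.0, -1.4]
finger_gap: 41.3
grip_force: 41.0
```

play_rows(
  motion=[
    [[0,0,0,0,0,0],[0,0,0,0,0,0]],
  ],
)

```text
time: 7.2
tool_pos: [534.0, -65.6, 195.7]
tcp_rot: [-179.7, -29.8, 0.5]
ft_force: [-2.5, 0.7, -5.3]
finger_gap: 41.2
grip_force: 40.6
```

play_rows(
  motion=[
    [[0,0,0,0,0,0],[0,0,0,0,0,0],[0,0,0,0,0,0],[0,0,0,0,0,0],[0,0,0,0,0,0]],
  ],
  jaw=1,
)

```text
time: 7.7
tool_pos: [535.1, -66.1, 197.8]
tcp_rot: [-179.8, -30.1, 0.6]
ft_force: [-0.2, 0.4, -0.1]
finger_gap: 85.5
grip_force: 0.0
```

play_rows(
  motion=[
    [[0,0,-1.5,0,0,0],[0,0,-3,0,0,0],[0,0,-4.5,0,0,0],[0,0,-5.5,0,0,0],[0,0,-5.5,0,0,0]],
  ],
)

```text
time: 8.2
tool_pos: [507.8, -66.8, 246.8]
tcp_rot: [-179.8, -30.2, 0.6]
ft_force: [0.1, 0.9, -0.2]
finger_gap: 85.5
grip_force: 0.0
```

play_rows(
  motion=[
    [[0,0,0,0,0,0],[0,0,0,0,0,0],[0,0,0,0,0,0],[0,0,0,0,0,0],[0,0,0,0,0,0]],
  ],
  jaw=0,
)

```text
time: 8.7
tool_pos: [507.2, -66.3, 244.3]
tcp_rot: [-179.8, -30.0, 0.6]
ft_force: [-0.7, 0.2, 0.7]
finger_gap: 12.2
grip_force: 0.0
```

```bash
python3 - <<'E'
from bench import optics
import cv2, numpy as np
t=optics.snapshot("top")["pixels"];s=optics.snapshot("side")["pixels"]
a=cv2.resize(t[165:235,220:290],(400,400),interpolation=2);b=cv2.resize(s[140:210,265:335],(400,400),interpolation=2)
cv2.imwrite("pics/a4.png",np.hstack([a,b])[:,:,::-1])
E
python3 chk.py|tail -1;python3 go.py 535.4 -67.7 195.6 180 -30 0.7
```

```text
[507.27529688 -66.37436193 244.52188706] [-179.76489699  -29.97535994    0.55292414]
t 8.8 pos [507.3 -66.4 244.7] rpy [-179.8  -30.     0.6] q [-21. -38. 127.  12.  64.  66.] F [0.5 0.2 0.3]
delta [-0.02  0.18  5.65] [-0.16  0.01 -0.13]
```

View pics/a4.png

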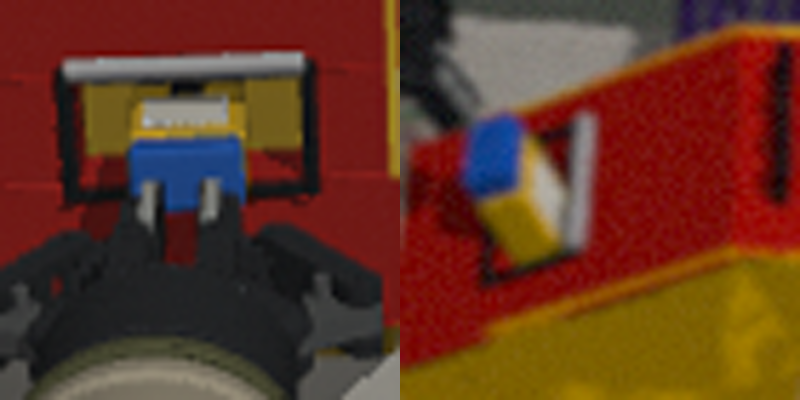

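The top view shows the pen standing stuck in the port, blue end at about (187,165), flap open behind it, and the closing fingertips right over the blue end at (150–210,185). Now I'll push with the shut fingers.

play_rows(
  motion=[
    [[-0.2,0,0,0,0,0],[-0.2,0,0.8,0,0,0],[-0.2,0,1.6,0,0,0],[-0.2,0,2.4,0,0,0],[-0.2,0,3.2,0,0,0]],
  ],
)

```text
time: 9.35
tool_pos: [521.9, -66.1, 215.4]
tcp_rot: [-179.8, -30.0, 0.6]
ft_force: [-1.3, 1.1, 3.1]
finger_gap: -0.0
grip_force: 1.4
```

play_rows(
  motion=[
    [[0,0,0.8,0,0,0],[0,0,1.6,0,0,0],[0,0,2.4,0,0,0],[0,0,3.2,0,0,0],[0,0,4,0,0,0]],
  ],
)

```text
time: 9.85
tool_pos: [541.8, -65.8, 180.7]
tcp_rot: [-179.8, -30.0, 0.6]
ft_force: [-0.8, 0.8, 2.2]
finger_gap: 0.1
grip_force: 1.2
```

```bash
python3 go.py 565.9 -66.5 141.8 180 -30 0.7
```

```text
t 9.8 pos [541.8 -65.8 180.7] rpy [-179.8  -30.     0.6] q [-19. -28. 127.  12.  53.  66.] F [-0.8  0.8  2.2]
delta [0.14 0.11 4.57] [-0.16  0.01 -0.13]
```

play_rows(
  motion=[
    [[0,0,0.7,0,0,0],[0,0,1.4,0,0,0],[0,0,2.1,0,0,0],[0,0,2.7,0,0,0],[0,0,3.2,0,0,0]],
  ],
)

```text
time: 10.35
tool_pos: [557.6, -65.5, 153.0]
tcp_rot: [-179.8, -30.0, 0.6]
ft_force: [-4.8, 0.2, 1.9]
finger_gap: 0.2
grip_force: 1.5
```

play_rows(
  motion=[
    [[0,0,0.2,0,0,0],[0,0,0.4,0,0,0],[0,0,0.5,0,0,0],[0,0,0.6,0,0,0],[0,0,0.6,0,0,0]],
  ],
)

```text
time: 10.85
tool_pos: [560.5, -65.5, 148.4]
tcp_rot: [-179.8, -30.0, 0.6]
ft_force: [-2.7, -0.2, -0.4]
finger_gap: 0.1
grip_force: 1.4
```

play_rows(
  motion=[
    [[0,0,0.2,0,0,0],[0,0,0.4,0,0,0],[0,0,0.6,0,0,0],[0,0,0.6,0,0,0],[0,0,0.6,0,0,0]],
  ],
)

```text
time: 11.35
tool_pos: [563.4, -65.4, 142.9]
tcp_rot: [-179.8, -30.0, 0.6]
ft_force: [-3.2, -1.1, -0.5]
finger_gap: -0.2
grip_force: 1.5
```

play_rows(
  motion=[
    [[0,0,-1.5,0,0,0],[0,0,-3.5,0,0,0],[0,0,-6,0,0,0],[0,0,-9,0,0,0],[0,0,-12,0,0,0]],
  ],
)

```text
time: 11.85
tool_pos: [503.3, -66.4, 248.6]
tcp_rot: [-179.8, -30.1, 0.6]
ft_force: [0.1, -0.1, -0.2]
finger_gap: 0.0
grip_force: 0.0
```

play_rows(
  motion=[
    [[0,2,-2,0,0,0],[0,5,-3,0,0,0],[0,9,-4,0,0,0],[0,13,-5,0,0,0],[0,17,-5,0,0,0]],
  ],
)

```text
time: 12.35
tool_pos: [481.0, -239.4, 293.0]
tcp_rot: [180.0, -30.2, 0.6]
ft_force: [1.4, -0.5, 0.7]
finger_gap: -0.1
grip_force: 0.0
```

play_rows(
  motion=[
    [[0,0,0,0,0,0],[0,0,0,0,0,0],[0,0,0,0,0,0],[0,0,0,0,0,0],[0,0,0,0,0,0]],
  ],
)

```text
time: 12.85
tool_pos: [480.9, -235.8, 290.2]
tcp_rot: [-179.8, -30.0, 0.7]
ft_force: [0.0, -0.6, -0.2]
finger_gap: -0.5
grip_force: 0.0
```

```bash
python3 - <<'E'
from bench import optics
import cv2, numpy as np
t=optics.snapshot("top")["pixels"];s=optics.snapshot("side")["pixels"]
a=cv2.resize(t[100:300,100:300],(400,400),interpolation=2);b=cv2.resize(s[130:330,200:400],(400,400),interpolation=2)
cv2.imwrite("pics/a5.png",np.hstack([a,b])[:,:,::-1])
E
```

```text
(no output)
```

View pics/a5.png

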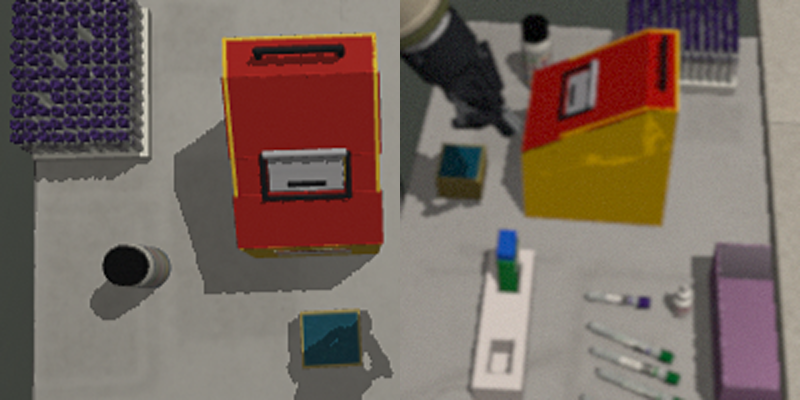

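The flap is shut, as it looked at the start (about (307,175) in the left half), and no pen is in view. In the right half the stand pocket at (500,355) is empty, the green pen is in place at (507,260), and the bystanders look undisturbed.

```bash
python3 -c "
from bench import job; print(job.hand_in())"
```

```text
the job is handed in; nothing more can be done
None
```

The used yellow pen was pushed orange tip first through the flap into the square drop box; the last pictures show the flap shut and the green pen and bystanders in place, and the job was handed in at about 13 s.

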